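Clear the hole punch and set its paper guide

TASK

With the bench brush, sweep the three eraser stubs off the hole punch's bed onto the desk without touching them with the gripper, then set the brush down on the desk. With its cam lever still open, push the spring-loaded paper guide along its rail until its stop plate is level with the pointed mark on the scale, hold it there, and only then squeeze the cam lever fully closed against the post. Finish still holding the guide pinched between post and lever at the mark, and leave the torch, pencil tin and paperweight where they are.

Things in the scene. Friction and masses are not known exactly. Their poses are not given: they have to be found in the camera images.
- punch: grey steel hole punch, fixed to the desk. Origin on the desk under the middle of its base; x points away from the operator to the head, y along the rail. Base plate x -62 to +74, y -55 to +55, top at z 14. Its head (block up to z 72, with an overhang from x +8, underside z 50) and the press lever behind (up to z 142) fill x +8 to +116
- bed (a point): middle of the open part of the punch's bed, a flat steel plate: 70 along x, 110 along y, top (this point) 14 above the desk. At punch x -27, y 0; axes as the punch's. Open at the front (-x) and at the -y side; the rail starts at its +y side
- rail (a point): far end of the guide rail, on the desk, on its centre line: punch x -10, y 240. The rail is 36 wide, 10 high and runs along punch y from the bed; beside it at punch x 61 to 81 lies a scale strip 6 high, joined to it at the end by a low bar
- guide (a joint): slide of the paper guide along the rail, m: 0 outermost (stop plate's mid-plane at punch y 195), growing as it moves to the bed (punch -y), up to 0.115. A spring pushes it outward with about 4 to 5 N, so it runs back to 0 whenever not held, lever closed or not
- stop (a point): centre of the guide's upright steel stop plate: 110 along punch x, 6 thick along punch y, z 12 to 58 above the desk; this point lies in its mid-plane over the rail's centre line, 35 up. Post and lever stand behind it on its outer (+y) side: fingers straddling them push the plate inward with their sides. Axes as the punch's
- post (a point): fixed upright plate of the guide, 8 thick (x -12 to -4 from the rail's centre line), 30 wide (y +5 to +35 from the stop plate's mid-plane), z 18 to 68. This point is the middle of its top edge, axes as the punch's. A block 44 wide (x) reaches up to z 23 under post and lever
- lever (a joint): cam lever hinge, axis along the rail at z 24, 4 mm to the +x side of the rail's centre line; rad: 0 closed (upright, parallel to the post), up to 0.5 open (leaning away from the post, to punch +x). It is stiff, stays where left, and yields to about 5 N at its upper end
- blade (a point): the lever's flat aluminium blade, 6 thick, 30 wide (same y as the post), 44 high. This point is the middle of its upper edge, z along the blade. Closed, its faces are at x +4 and +10 from the rail's centre line and its top at z 68: post and blade are 22 thick together, middle at x -1. Open, its outer top edge stands at most 31 to the +x side of the centre line
- mark: small dark steel saddle, 18 x 10 x 10, with a point towards the rail, fixed on the scale strip at 6 above the desk, between punch y 100 and 160. Origin in the middle of its underside, in line with its point; axes as the punch's. The guide is at the mark when point stop has the same y in this frame
- brush: wooden bench brush, 192 long, 150 g, standing on its stiff bristles. Origin under the middle of the head on the desk; x runs from handle to head. Bristle block x -40 to +40, y -12 to +12, z 0 to 20, under a stock 84 x 28, z 20 to 34; handle x -150 to -42, 20 wide, z 20 to 34
- brush_grip (a point): point in the handle to grip across, 60 behind the brush's origin, 27 up
- brush_head (a point): middle of the brush's head, 17 above the bristles' underside
- scrap0: chunky white eraser stub, 22 x 16 x 14 mm, 14 g, lying on the bed at the start; origin at its centre
- scrap1: chunky dark eraser stub, 18 x 18 x 16 mm, 14 g, lying on the bed at the start; origin at its centre
- scrap2: chunky white eraser stub, 20 x 14 x 18 mm, 14 g, lying on the bed at the start; origin at its centre
- torch: black plastic torch lying along its y, 145 long, 40 wide; origin under its middle. Leave alone
- tin: aluminium pencil tin, 72 across, 100 high, pencils up to 190; origin under its middle. Leave alone
- paperweight: round glass paperweight, 72 across, 43 high; origin under its middle. Leave alone
Mind the look-alikes: they are no part of the job. Of the things like the brush, leave any that is turquoise; of the rest the larger one is meant.

How it is judged:
On the way, in this order (a step that is already met when the one before it is completed fails the run):
1. the brush is held up off the desk (contact force between the fingers and brush above 1 N and height (world z) of brush_head above 0.024 m), for 0.2 s.
2. all three stubs lie on the desk, off the bed (height (world z) of each of scrap0, scrap1, scrap2 below 0.035 m and (height (world z) of scrap0 below 0.015 m or y of scrap0 in the frame of bed below -0.06 m or x of scrap0 in the frame of bed below -0.04 m) and (height (world z) of scrap1 below 0.015 m or y of scrap1 in the frame of bed below -0.06 m or x of scrap1 in the frame of bed below -0.04 m) and (height (world z) of scrap2 below 0.015 m or y of scrap2 in the frame of bed below -0.06 m or x of scrap2 in the frame of bed below -0.04 m)), for 0.2 s.
3. the brush is down and the guide is held at the mark with the lever still open (height (world z) of brush_head below 0.024 m and linear speed of brush below 0.02 m/s and y of stop in the frame of mark between -0.005 and 0.005 m and value of joint lever above 0.2 rad), for 0.3 s.
At the end, for the whole second after the job is handed in: stubs on the desk, off the bed (centres under 15 mm high, or 5 mm past the bed's front or -y edge and under 35 mm), brush at rest on the desk, stop plate within 5 mm of the mark, lever closed to 0.06 rad, fingers pressing post and blade with over 2 N each (all of step 2 and height (world z) of brush_head below 0.024 m and linear speed of brush below 0.02 m/s and y of stop in the frame of mark between -0.005 and 0.005 m and value of joint lever below 0.06 rad and contact force between the fingers and guide_c2 above 2 N and contact force between the fingers and lever_c1 above 2 N); the arm keeps its last pose, push and grip.
It fails at once if the gripper or arm touches an eraser stub (contact force between any of the fingers, the arm and scrap0 above 0.3 N or contact force between any of the fingers, the arm and scrap1 above 0.3 N or contact force between any of the fingers, the arm and scrap2 above 0.3 N).
It fails at once if the lever is closed while the guide is more than 10 mm from the mark (value of joint lever below 0.1 rad and (y of stop in the frame of mark above 0.01 m or y of stop in the frame of mark below -0.01 m)).
It fails at once if a bystander is shifted by more than 15 mm (distance of any of torch, tin, paperweight from where it was at the start of the episode above 0.015 m).
It also fails if it takes over 64 s, if anything falls off the work surface, if the arm or the gripper's body presses on something with over 40 N, if the wrist force passes 120 N, or if a joint passes its speed limit or range.

ROBOT

A 6-joint arm with a two-finger parallel gripper is mounted at the origin on the work surface. World frame = base frame: x ahead of the robot, y to its left, z up, the work surface at z = 0. Lengths are in m, angles in rad, forces in N, time in s.
With the tool pointing down it reaches from about 0.375 to 0.9 m from the base axis. Payload 3.1 kg.
Tool frame: the origin (TCP) lies on the centre line of the jaws, within the pads' length; the fingertips stand 25 mm ahead of it and the grasp point (between the pads) lies 6 mm ahead of it (manip.tip_extent is the distance from the TCP to the fingertips, in m); z points along the fingers, y is the line along which they close (so a half turn about z gives the same grasp; the last joint's range is limited). The gripper opens to 85 mm and grips with 20 to 120 N. Pads are 22 mm wide; open, the fingers measure 114 mm over their backs; the gripper's body (76 mm by 85 mm) begins 54 mm behind the grasp point. The pads swing forward as they close: fully open they stand 13 mm farther back than shut.
Start: joints at [0.997, 0.527, 1.433, -0, 1.181, -0.178], TCP at [0.241, 0.577, 0.256] pointing down, gripper open.
Joint ranges: [-3.08, 3.08], [-0.75, 2.2], [0.22, 2.44], [-1.43, 4.57], [0, 2.65], [-2.85, 2.85]. Speed limits (rad/s): [2.79, 2.79, 3.14, 3.14, 3.14, 3.14].

INTERFACE

Orientations are given as a unit quaternion [x, y, z, w].
In Python, from station import readout, imaging, order, manip gives the robot as it stands.
- The arm moves only by the tool move_arm, never from a script. Its argument "rows" is a list of rows, each a list of 7 numbers: the turn, a rotation vector about the tool's x, y, z in degrees, then the shift along the tool's x, y, z in mm, then the closure, from 0 (fully open) to 1 (shut). A call has 1 to 12 rows; each row is the pose to reach, as a shift and turn from the pose commanded when the call began, along the tool's axes at that moment; what a row does not reach only later rows make up. A row lasts 1/12 s, in which the tool goes at most 41.7 mm and 7.16 degrees, less where a joint would pass 70% of its speed; a pose out of reach is approached as far as the arm can. A call with a gripper value outside its range is refused whole. The fingers move at their own pace and stop on an object; "squeeze" is the grip in N (left out, the last holds). Time passes only in rows, so rows that repeat a pose let the fingers close. It gives the time, the measured TCP pose, the force, the opening and the grip force at its end, in the units of the state.
- readout.sense(): the state, without advancing time (a new reading comes with each control period).
- imaging.snapshot(name): name is "scene" or "top" or "wrist"; returns a dict with "img" (420x560x3 uint8, red, green, blue), "z_map" (420x560 float32, m along the optical axis (not along the pixel's ray), 0 where there is no reading), "fovy" (degrees; the focal length in pixels is half the picture's height over the tangent of half this angle, whatever the lens; pixels are square), "cx", "cy" (the principal point, pixels), "k1" (the pictures are not rectified: a ray, as slopes to the right and down, at radius r is drawn at 1 + k1 r^2 times it, then the intrinsics apply), "rvec" (rotation vector, rad) and "tvec" (3), from world to camera coordinates, as OpenCV has them. Camera axes: x right, y down, z forward; pixel columns grow to the right and rows downward; lengths in m; the calibration is good to about 2 mm. A picture is of the moment at which its call begins.
- order.sign_off(): hands the job in; it is judged then, once.
The state is a dict: "t": time; "q": joint angles; "qd": joint speeds; "tau": joint torques, N m; "tcp_pos": TCP position; "tool_rot": TCP orientation; "force": force on the tool from outside, world axes, zero at the start; "ft_torque": the same for the moment, N m; "finger_gap": opening from 0.0 (shut) to 1.0 (fully open); "gripper_force": force on a finger pad.
Only numpy, scipy, OpenCV 4.12 (cv2) and the standard library are available. Lean on these libraries where they do the work, as an engineer would, in place of code of your own. Each camera call takes 0.05 s, during which the arm holds its last target. There are 200 camera calls.

## Working session

There is one attempt and no reset: what is moved stays moved. The work goes in short steps, Python scripts to look and compute and a tool call to move; the robot and the scene stay as the last step left them, time stands still between calls to the robot, and variables do not carry over. Pictures are saved under pics/ and viewed, at most 10 in all, crops included, and the job is handed in when it is done.

Besides the shell and the picture viewer there is one more tool, called after "Request:" as name([rows], argument=value, ...), one row to a line, values as JSON. move_arm: Moves the arm, as the interface text tells. Its arguments: {"type":"object","properties":{"rows":{"type":"array"},"squeeze":{"type":"number"}},"required":["rows"]}

```bash
mkdir -p pics; ls; cat > h.py <<'E'
import numpy as np, cv2
from station import readout, imaging, order, manip
from scipy.spatial.transform import Rotation as R
def snap(n,f=None):
    s=imaging.snapshot(n)
    if f: cv2.imwrite('pics/'+f,s['img'][...,::-1])
    np.save('pics/%s.npy'%n,s,allow_pickle=True); return s
def load(n): return np.load('pics/%s.npy'%n,allow_pickle=True).item()
def KD(s):
    f=s['img'].shape[0]/2/np.tan(np.radians(s['fovy'])/2)
    return np.array([[f,0,s['cx']],[0,f,s['cy']],[0,0,1.]]),np.array([s['k1'],0,0,0,0.])
def ray(s,px):
    K,D=KD(s); px=np.atleast_2d(np.asarray(px,float))
    u=cv2.undistortPoints(px[:,None],K,D)[:,0]
    M=R.from_rotvec(np.ravel(s['rvec'])).as_matrix(); t=np.ravel(s['tvec'])
    return -M.T@t,(np.c_[u,np.ones(len(u))])@M,u
def plane(s,px,z):
    o,d,_=ray(s,px); return o+d*((z-o[2])/d[:,2])[:,None]
def depth(s,px):
    px=np.atleast_2d(px).astype(int); o,d,_=ray(s,px); return o+d*s['z_map'][px[:,1],px[:,0]][:,None]
def cloud(s):
    h,w=s['z_map'].shape; g=np.stack(np.meshgrid(np.arange(w),np.arange(h)),-1).reshape(-1,2)
    P=depth(s,g).reshape(h,w,3); P[s['z_map']<=0]=np.nan; return P
def proj(s,P):
    K,D=KD(s); return cv2.projectPoints(np.atleast_2d(np.asarray(P,float)),np.ravel(s['rvec']),np.ravel(s['tvec']),K,D)[0][:,0]
E
python3 - <<'E'
from h import *
a=snap('scene');b=snap('top')
cv2.imwrite('pics/a.png',a['img'][...,::-1]); cv2.imwrite('pics/b.png',b['img'][...,::-1])
print(readout.sense()); print([ (x['fovy'],x['k1'],x['rvec'],x['tvec']) for x in (a,b)])
print(manip.tip_extent,(b['z_map']>0).mean())
E
```

```text
pics
{'t': 0.1, 'q': array([ 9.96535109e-01,  5.28379702e-01,  1.43379275e+00, -1.95411179e-05,
        1.18138788e+00, -1.78508654e-01]), 'qd': array([-0.00194561, -0.00203106, -0.0038118 ,  0.00057818, -0.00148287,
        0.00012493]), 'tau': array([-5.78941163e-04, -4.43305707e+01, -1.78586537e+01, -3.03846664e-04,
        3.86328378e-03, -1.27573531e-05]), 'tcp_pos': array([0.24058935, 0.57618553, 0.25542151]), 'tool_rot': array([ 1.96583758e-01,  9.80486541e-01, -9.18293673e-04, -3.53218914e-04]), 'force': array([-0.68210133,  0.65624256, -0.57976926]), 'ft_torque': array([ 0.01520102, -0.02813645,  0.00726017]), 'gripper_force': 0.0, 'finger_gap': 0.9943535170626683}
[(49.747938473689096, -0.04172597008362701, array([ 2.1718773 ,  1.3775998 , -0.43693685]), array([-0.20511016, -0.31305113,  1.47764847])), (48.759135302586884, 0.025936057337335103, array([ 2.189489  , -2.13261267,  0.09502009]), array([-0.03282237,  0.51378377,  1.3938101 ]))]
0.025 0.9960841836734694
```

View pics/a.png

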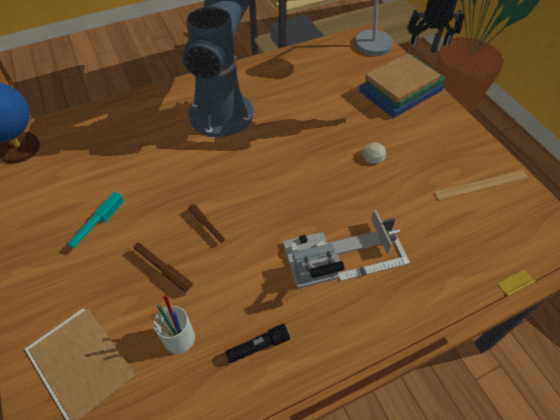

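View pics/b.png

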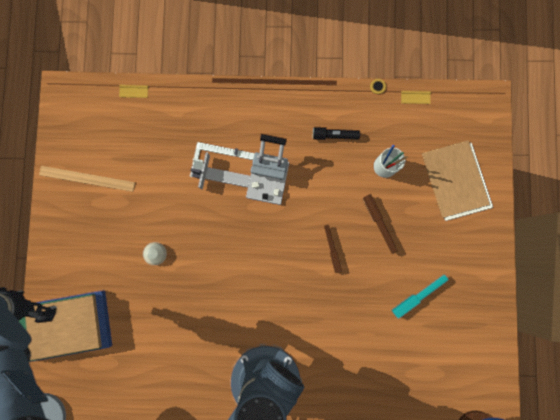

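Scene: the arm is at the top left, the punch is at (315,258) with its rail running to (395,235), and the torch is at (258,343). Top: the punch is at (267,178), the guide at (200,168) and the scale at (225,150). Brush candidates in top: large brown (382,224), small brown (334,248), turquoise (420,297). By the description, the target is the large brown one at (382,224). I'll check it close up.

```bash
python3 - <<'E'
from h import *
a=load('scene');b=load('top')
def c(s,x,y,w,h,W,H): return cv2.resize(s['img'][y:y+h,x:x+w],(W,H),interpolation=cv2.INTER_CUBIC)[...,::-1]
up=np.hstack([c(b,180,120,130,97,400,300),c(b,310,180,130,97,400,300)])
dn=np.hstack([c(a,275,200,144,108,400,300),c(a,120,195,130,97,400,300)])
cv2.imwrite('pics/c.png',np.vstack([up,dn]))
E
```

```text
(no output)
```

View pics/c.png

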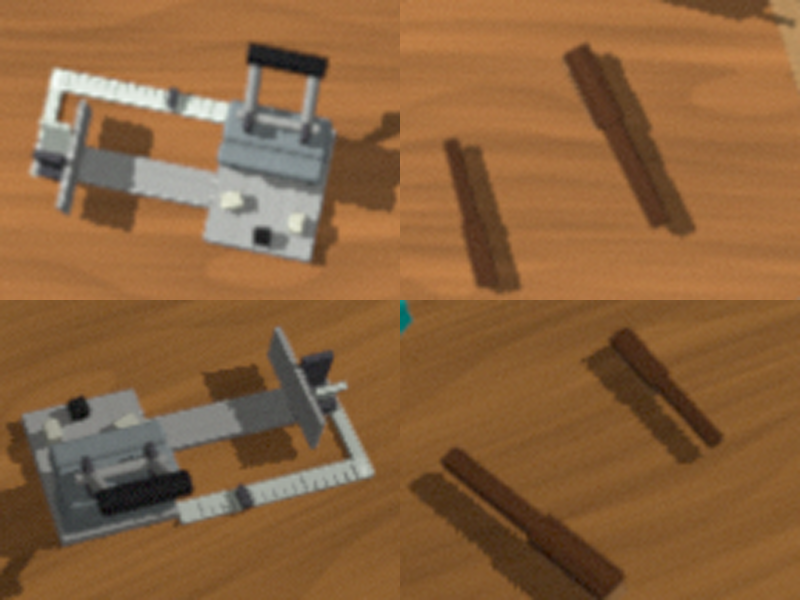

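```bash
python3 - <<'E'
from h import *
b=load('top');a=load('scene')
for n,s in (('top',b),('scene',a)):
    P=cloud(s)
    hsv=cv2.cvtColor(s['img'],cv2.COLOR_RGB2HSV)
    # brush: raised points in region
    x,y,z=P[...,0],P[...,1],P[...,2]
    print(n,'desk z',np.nanmedian(z[(x>.3)&(x<.8)&(abs(y)<.4)]))
    m=(x>.3)&(x<.62)&(y<-.2)&(y>-.45)&(z>.02)&(z<.05)
    nn,l,st,ce=cv2.connectedComponentsWithStats(m.astype(np.uint8))
    for i in range(1,nn):
        if st[i,4]>60:
            Q=P[l==i]; r=cv2.minAreaRect((Q[:,:2]*1000).astype(np.float32))
            print(st[i,4],ce[i].round(),'z',np.median(Q[:,2]).round(4),'rect',r, (s['img'][l==i].mean(0)).round(), np.round(cv2.boxPoints(r)))
    # stop plate points / bed / rail
    box=(x>.35)&(x<.75)&(y<.35)&(y>-.15)
    for lo,hi in ((.007,.0125),(.0115,.0165),(.022,.036),(.053,.062),(.064,.076)):
        m=box&(z>lo)&(z<hi)
        nn,l,st,ce=cv2.connectedComponentsWithStats(m.astype(np.uint8))
        for i in range(1,nn):
            if st[i,4]>25:
                Q=P[l==i]; r=cv2.minAreaRect((Q[:,:2]*1000).astype(np.float32))
                print(lo,st[i,4],ce[i].round(),'z',np.median(Q[:,2]).round(4),np.round(r[0]),np.round(r[1]),round(r[2],1),s['img'][l==i].mean(0).round())
E
```

```text
top desk z 0.0014337769289707314
513 [379. 221.] z 0.0345 rect ((480.8833923339844, -338.6321105957031), (189.2599334716797, 28.98041534423828), 27.27100944519043) [92. 57. 35.] [[ 390. -369.]
 [ 403. -395.]
 [ 572. -308.]
 [ 558. -282.]]
114 [337. 262.] z 0.0267 rect ((363.6463623046875, -205.3733673095703), (65.64546203613281, 19.76169776916504), 14.555940628051758) [89. 56. 34.] [[ 329. -204.]
 [ 334. -223.]
 [ 398. -207.]
 [ 393. -188.]]
0.007 68 [204. 148.] z 0.0086 [709. 212.] [37. 68.] 11.3 [214. 218. 208.]
0.007 29 [221. 149.] z 0.0084 [706. 158.] [33. 15.] 71.8 [214. 219. 209.]
0.007 26 [241. 153.] z 0.0082 [692.  93.] [26. 21.] 78.7 [181. 184. 173.]
0.007 324 [227. 177.] z 0.0097 [615. 131.] [143.  36.] 80.1 [145. 145. 141.]
0.0115 26 [208. 173.] z 0.0128 [626. 192.] [17. 35.] 83.6 [104. 104. 102.]
0.0115 26 [216. 174.] z 0.0136 [623. 169.] [19. 35.] 70.4 [105. 105. 102.]
0.0115 30 [226. 174.] z 0.0129 [623. 134.] [23. 37.] 13.0 [153. 153. 149.]
0.0115 40 [238. 178.] z 0.0132 [611. 103.] [43. 27.] 65.0 [174. 176. 171.]
0.0115 420 [264. 188.] z 0.0139 [583.  21.] [121.  77.]
[... 1671 characters left out ...]
0.029 [630. 202.] [  6. 109.] 83.0 [75. 73. 69.]
0.022 54 [303. 238.] z 0.03 [557.  16.] [19. 20.] 80.6 [40. 36. 32.]
0.022 29 [392. 236.] z 0.025 [650. 228.] [23. 12.] 85.4 [74. 73. 73.]
0.022 34 [320. 243.] z 0.0292 [589.  48.] [23. 12.] 75.6 [149. 150. 137.]
0.022 50 [293. 247.] z 0.032 [573. -19.] [14. 20.] 79.4 [135. 135. 124.]
0.022 115 [315. 278.] z 0.0295 [673.  -6.] [108.  32.] 62.2 [68. 71. 71.]
0.053 143 [384. 228.] z 0.0581 [631. 221.] [ 40. 109.] 80.8 [98. 97. 93.]
0.064 43 [388. 221.] z 0.0688 [626. 225.] [30.  9.] 80.7 [66. 59. 58.]
0.064 560 [311. 256.] z 0.0722 [646.   4.] [105.  67.] 80.3 [ 95. 101. 101.]
0.064 48 [320. 264.] z 0.073 [663.   7.] [37. 10.] 82.0 [68. 72. 72.]
```

The close crop confirms the target: the large brown brush has its wide head at the far end (top ~ (371,205)) and its handle towards the robot. There are three stubs on the bed, and the mark is at top ~ (237,152). I'll write a move calculator.

```bash
cat >> h.py <<'E'
O=np.array([605.5,10.5]);YAW=-9.9
def pw(x,y):  # punch mm -> world mm
    c,s=np.cos(np.radians(YAW)),np.sin(np.radians(YAW)); return O+np.array([c*x-s*y,s*x+c*y])
def wp(P):
    c,s=np.cos(np.radians(YAW)),np.sin(np.radians(YAW)); d=np.asarray(P)[...,:2]-O
    return np.stack([c*d[...,0]+s*d[...,1],-s*d[...,0]+c*d[...,1]],-1)
def go(x,y,z,xyaw,R0=None,p0=None):
    """world mm, tool-x yaw deg, tool down -> row numbers"""
    st=readout.sense(); R0=R.from_quat(st['tool_rot']) if R0 is None else R0
    p0=st['tcp_pos']*1000 if p0 is None else p0
    T=R.from_euler('z',xyaw,degrees=True)*R.from_euler('x',180,degrees=True)
    rv=(R0.inv()*T).as_rotvec(degrees=True); d=R0.inv().apply(np.array([x,y,z])-p0)
    print(np.r_[rv,d].round(1)); return T,np.array([x,y,z])
E
python3 - <<'E'
from h import *
T,p=go(470,120,250,27.2)
T,p=go(471.5,-342.5,110,27.2,T,p)
go(471.5,-342.5,34,27.2,T,p)
E
```

```text
[-1.000e-01  1.000e-01  1.301e+02 -3.875e+02 -3.325e+02  5.900e+00]
[   0.     0.     0.  -210.1  412.   140. ]
[ 0.  0.  0.  0. -0. 76.]
```

Request:
move_arm([
  [0, 0, 80, -380, -326, 6, 0],
  [0, 0, 80, -380, -326, 6, 0],
  [0, 0, 80, -380, -326, 6, 0],
  [0, 0, 80, -380, -326, 6, 0],
  [0, 0, 80, -380, -326, 6, 0],
  [0, 0, 80, -380, -326, 6, 0],
  [0, 0, 80, -380, -326, 6, 0],
  [0, 0, 80, -380, -326, 6, 0],
  [0, 0, 80, -380, -326, 6, 0],
  [0, 0, 80, -380, -326, 6, 0],
  [0, 0, 80, -380, -326, 6, 0],
  [0, 0, 80, -380, -326, 6, 0],
], squeeze=60)

```text
t: 1.1
tcp_pos: [0.4658, 0.128, 0.2501]
tool_rot: [0.782, 0.623, -0.0, -0.0]
force: [0.8, 0.1, -0.5]
finger_gap: 0.996
gripper_force: 0.0
```

```bash
python3 - <<'E'
from h import *
s=readout.sense();print(s['t'],s['tcp_pos'],R.from_quat(s['tool_rot']).as_matrix()[:,0],s['finger_gap'])
go(471.5,-342.5,150,27.2)
E
```

```text
1.1 [0.46578908 0.12802782 0.25014716] [ 2.24096142e-01  9.74567042e-01 -2.65392001e-05] 0.9964884351322374
[  -0.     0.    49.9 -457.3  111.1  100.1]
```

Request:
move_arm([
  [0, 0, 50, -457, 111, 100, 0],
  [0, 0, 50, -457, 111, 100, 0],
  [0, 0, 50, -457, 111, 100, 0],
  [0, 0, 50, -457, 111, 100, 0],
  [0, 0, 50, -457, 111, 100, 0],
  [0, 0, 50, -457, 111, 100, 0],
  [0, 0, 50, -457, 111, 100, 0],
  [0, 0, 50, -457, 111, 100, 0],
  [0, 0, 50, -457, 111, 100, 0],
  [0, 0, 50, -457, 111, 100, 0],
  [0, 0, 50, -457, 111, 100, 0],
  [0, 0, 50, -457, 111, 100, 0],
])

```text
t: 2.1
tcp_pos: [0.4733, -0.3452, 0.1492]
tool_rot: [0.972, 0.235, 0.0, 0.001]
force: [0.4, 0.3, 0.1]
finger_gap: 0.999
gripper_force: 0.0
```

```bash
python3 - <<'E'
from h import *
s=snap('wrist','w1.png'); P=cloud(s)
x,y,z=P[...,0],P[...,1],P[...,2]
m=(x>.36)&(x<.62)&(y<-.25)&(y>-.45)&(z>.022)&(z<.045)
nn,l,st,ce=cv2.connectedComponentsWithStats(m.astype(np.uint8))
for i in range(1,nn):
  if st[i,4]>100:
    Q=P[l==i]; print(st[i],np.median(Q[:,2]),cv2.minAreaRect((Q[:,:2]*1000).astype(np.float32)))
print(readout.sense()['tcp_pos']); go(471.5,-342.5,34,27.2)
E
```

```text
[ 255   70   41  245 7822] 0.035079578482448914 ((480.16351318359375, -335.5745849609375), (190.89962768554688, 28.236785888671875), 26.522600173950195)
[ 0.47374447 -0.34825864  0.14879741]
[ 3.000e-01  0.000e+00 -1.000e-01  7.000e-01 -6.800e+00  1.148e+02]
```

View pics/w1.png

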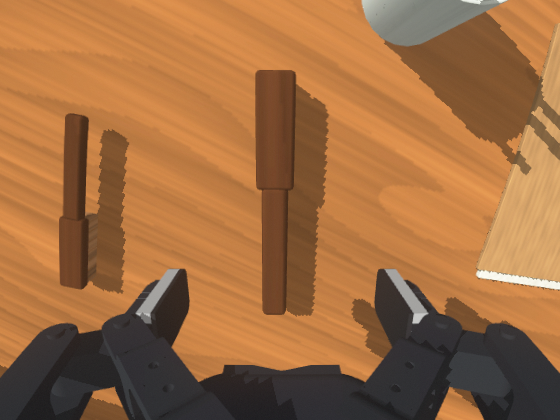

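Wrist view: the brush stands upright at cols 255-295, with its handle at (275,250) between the open pads. The tin is at the top right and clear.

Request:
move_arm([
  [0, 0, 0.6, 0, -2, 40, 0],
  [0, 0, 0.6, 0, -2, 70, 0],
  [0, 0, 0.6, 0, -2, 70, 0],
  [0, 0, 0.6, 0, -2, 70, 0],
])

```text
t: 2.48
tcp_pos: [0.4715, -0.3371, 0.0788]
tool_rot: [0.973, 0.231, -0.001, -0.002]
force: [0.2, -0.1, 0.6]
finger_gap: 0.997
gripper_force: 0.0
```

```bash
python3 - <<'E'
from h import *
s=readout.sense();print(s['t'],s['tcp_pos'],s['qd'].round(3)); go(470.3,-340.5,34,26.5)
E
```

```text
2.4833 [ 0.47150294 -0.33713253  0.07880242] [ 0.006 -0.057 -0.04   0.    -0.003 -0.001]
[-0.3  0.1  0.2 -2.5  2.7 44.8]
```

Request:
move_arm([
  [0, 0, 0, 0, 0, 25, 0],
  [0, 0, 0, 0, 0, 46, 0],
  [0, 0, 0, 0, 0, 46, 0],
  [0, 0, 0, 0, 0, 46, 1],
  [0, 0, 0, 0, 0, 46, 1],
  [0, 0, 0, 0, 0, 46, 1],
  [0, 0, 0, 0, 0, 46, 1],
  [0, 0, 0, 0, 0, 46, 1],
  [0, 0, 0, 0, 0, 46, 1],
  [0, 0, 0, 0, 0, 46, 1],
  [0, 0, 0, 0, 0, 46, 1],
], squeeze=60)

```text
t: 3.4
tcp_pos: [0.4731, -0.339, 0.0355]
tool_rot: [0.973, 0.231, 0.0, 0.001]
force: [-0.6, 1.1, 6.4]
finger_gap: 0.221
gripper_force: 60.6
```

```bash
python3 - <<'E'
from h import *
s=readout.sense();print(s['t'],s['tcp_pos'],s['finger_gap'],s['gripper_force'])
E
```

```text
3.4 [ 0.47310786 -0.33895946  0.03545543] 0.2210498145668165 60.597134828567505
```

Request:
move_arm([
  [0, 0, 0, 0, 0, -20, 1],
  [0, 0, 0, 0, 0, -50, 1],
  [0, 0, 0, 0, 0, -90, 1],
  [0, 0, 0, 0, 0, -130, 1],
  [0, 0, 0, 0, 0, -165, 1],
  [0, 0, 0, 0, 0, -165, 1],
  [0, 0, 0, 0, 0, -165, 1],
])

```text
t: 3.98
tcp_pos: [0.4733, -0.3392, 0.2015]
tool_rot: [0.973, 0.231, 0.001, 0.002]
force: [-0.3, 0.4, -2.2]
finger_gap: 0.221
gripper_force: 59.7
```

```bash
python3 - <<'E'
from h import *
s=readout.sense();print(s['t'],s['tcp_pos'],s['finger_gap'],s['gripper_force'])
g=pw(-108,72); print(g)
T,p=go(*g,200,-9.9)
T,p=go(*g,110,-9.9,T,p)
E
```

```text
3.9833 [ 0.47330341 -0.33915387  0.20146039] 0.2209477781875343 59.70851540565491
[511.487088    99.99621431]
[ 2.000e-01 -2.000e-01  3.660e+01  2.316e+02 -3.750e+02  0.000e+00]
[ 0.  0.  0.  0. -0. 90.]
```

Request:
move_arm([
  [0, 0, 7, 20, -32, 0, 1],
  [0, 0, 14, 40, -65, 0, 1],
  [0, 0, 21, 62, -100, 0, 1],
  [0, 0, 28, 84, -136, 0, 1],
  [0, 0, 35, 106, -171, 0, 1],
  [0, 0, 36.6, 128, -207, 0, 1],
  [0, 0, 36.6, 150, -243, 0, 1],
  [0, 0, 36.6, 172, -279, 0, 1],
  [0, 0, 36.6, 194, -314, 0, 1],
  [0, 0, 36.6, 212, -344, 0, 1],
  [0, 0, 36.6, 225, -365, 0, 1],
  [0, 0, 36.6, 231, -375, 0, 1],
])

```text
t: 4.98
tcp_pos: [0.508, 0.1041, 0.197]
tool_rot: [0.996, -0.084, -0.003, -0.0]
force: [0.2, -0.8, -1.7]
finger_gap: 0.223
gripper_force: 59.6
```

Request:
move_arm([
  [0, 0, 0, 0, 0, 20, 1],
  [0, 0, 0, 0, 0, 45, 1],
  [0, 0, 0, 0, 0, 70, 1],
  [0, 0, 0, 0, 0, 90, 1],
  [0, 0, 0, 0, 0, 90, 1],
  [0, 0, 0, 0, 0, 90, 1],
  [0, 0, 0, 0, 0, 90, 1],
])

```text
t: 5.57
tcp_pos: [0.5103, 0.1, 0.1092]
tool_rot: [0.996, -0.086, -0.0, 0.0]
force: [-0.3, -0.6, -1.6]
finger_gap: 0.216
gripper_force: 59.5
```

```bash
python3 - <<'E'
from h import *
s=readout.sense();print(s['t'],s['tcp_pos'],s['qd'].round(3)); tp=s['tcp_pos']*1000; print(wp(tp))
for n in('scene','top'):
    a=snap(n); P=cloud(a)*1000; pp=wp(P); z=P[...,2]
    rgb=a['img'].astype(int); brown=(rgb[...,0]-rgb[...,2]>25)
    m=brown&(z>75)&(z<140)&(pp[...,0]>-220)&(pp[...,0]<40)&(pp[...,1]>20)&(pp[...,1]<130)
    Q=P[m]; r=cv2.minAreaRect(Q[:,:2].astype(np.float32)); print(n,m.sum(),np.percentile(z[m],[5,50,95]),r,wp(np.array(r[0])))
    h=(wp(Q)[:,0]>-80); t=(wp(Q)[:,0]<-140)
    print('z head/tail',np.median(Q[h,2]),np.median(Q[t,2]),wp(Q).min(0),wp(Q).max(0))
top=cv2.resize(a['img'][110:215,180:320],(800,600),interpolation=cv2.INTER_CUBIC); cv2.imwrite('pics/d.png',top[...,::-1])
E
```

```text
5.5667 [0.51028588 0.09996245 0.10919447] [ 0.002 -0.027 -0.015  0.002 -0.002  0.001]
[-109.17751376   71.76021395]
scene 536 [ 81.77277864 107.53886493 112.36863215] ((520.555419921875, 95.42506408691406), (78.07627868652344, 185.59629821777344), 63.85182189941406) [-98.2807879   69.05602743]
z head/tail 107.2784184819503 105.28190373735113 [-196.35773323   27.72251388] [ -3.6549793  112.49130958]
top 43 [102.43722347 108.72176305 114.29237631] ((606.1220703125, 80.61734008789062), (26.20597267150879, 15.536059379577637), 86.91448211669922) [-11.44240393  69.18019763]
z head/tail 108.7217630475037 nan [-20.68371091  56.40949242] [-4.04080915 81.91218375]
  return _methods._mean(a, axis=axis, dtype=dtype,
  ret = ret.dtype.type(ret / rcount)
```

View pics/d.png

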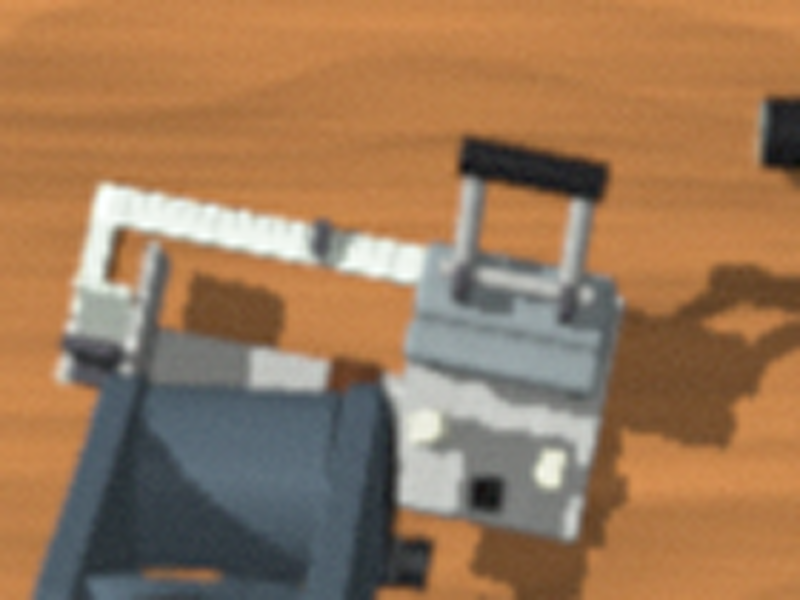

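Top view: the brush tip peeks out over the rail end beside the bed at (355,372). The stubs are at (428,427), (487,492) and (552,467), all on the -y side of the brush. Now lower and sweep.

Request:
move_arm([
  [0, 0, 0, 3, 0, 20, 1],
  [0, 0, 0, 3, 0, 40, 1],
  [0, 0, 0, 3, 0, 54, 1],
  [0, 0, 0, 3, 0, 57, 1],
  [0, 0, 0, 3, 0, 57, 1],
  [0, 0, 0, 3, 0, 57, 1],
])

```text
t: 6.17
tcp_pos: [0.514, 0.0998, 0.0533]
tool_rot: [0.996, -0.086, 0.001, -0.0]
force: [0.2, 0.4, -1.8]
finger_gap: 0.218
gripper_force: 59.6
```

Request:
move_arm([
  [0, 0, 0, 0, 6, 0, 1],
  [0, 0, 0, 0, 15, 0, 1],
  [0, 0, 0, 0, 25, 0, 1],
  [0, 0, 0, 0, 35, 0, 1],
  [0, 0, 0, 0, 45, 0, 1],
  [0, 0, 0, 0, 55, 0, 1],
  [0, 0, 0, 0, 65, 0, 1],
  [0, 0, 0, 0, 75, 0, 1],
  [0, 0, 0, 0, 85, 0, 1],
  [0, 0, 0, 0, 95, 0, 1],
  [0, 0, 0, 0, 100, 0, 1],
  [0, 0, 0, 0, 100, 0, 1],
])

```text
t: 7.17
tcp_pos: [0.496, 0.0001, 0.0523]
tool_rot: [0.996, -0.087, -0.0, 0.0]
force: [0.4, -0.8, -2.5]
finger_gap: 0.22
gripper_force: 59.6
```

Request:
move_arm([
  [0, 0, 0, 0, 5, 0, 1],
  [0, 0, 0, 0, 12, 0, 1],
  [0, 0, 0, 0, 20, 0, 1],
  [0, 0, 0, 0, 28, 0, 1],
  [0, 0, 0, 0, 36, 0, 1],
  [0, 0, 0, 0, 42, 0, 1],
  [0, 0, 0, 0, 42, 0, 1],
  [0, 0, 0, 0, 42, 0, 1],
])

```text
t: 7.83
tcp_pos: [0.489, -0.0408, 0.0528]
tool_rot: [0.996, -0.087, 0.0, 0.0]
force: [-1.8, -1.0, 5.2]
finger_gap: 0.223
gripper_force: 60.5
```

```bash
python3 - <<'E'
from h import *
s=readout.sense();print(s['t'],s['tcp_pos'],wp(s['tcp_pos']*1000))
a=snap('scene');b=snap('top')
f=lambda s,x,y:cv2.resize(s['img'][y:y+120,x:x+80],(400,600),interpolation=cv2.INTER_CUBIC)
cv2.imwrite('pics/e.png',np.hstack([f(a,250,190),f(b,245,130)])[...,::-1])
E
```

```text
7.8333 [ 0.48896322 -0.04075471  0.05280751] [-105.98929147  -70.52755298]
```

View pics/e.png

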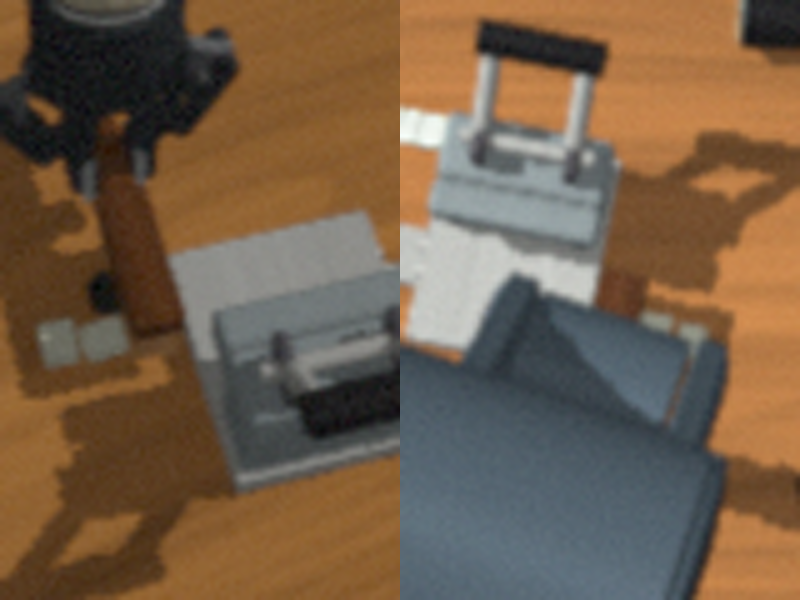

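All three stubs are off the bed: dark at (105,292), white at (58,342) and (105,338) in the scene half. Lift and check their heights.

Request:
move_arm([
  [0, 0, 0, 0, -3, -10, 1],
  [0, 0, 0, 0, -4, -30, 1],
  [0, 0, 0, 0, -4, -65, 1],
  [0, 0, 0, 0, -4, -100, 1],
  [0, 0, 0, 0, -4, -130, 1],
  [0, 0, 0, 0, -4, -130, 1],
  [0, 0, 0, 0, -4, -130, 1],
])

```text
t: 8.52
tcp_pos: [0.4905, -0.0358, 0.1841]
tool_rot: [0.996, -0.086, 0.002, 0.0]
force: [-0.6, 0.3, -2.0]
finger_gap: 0.224
gripper_force: 59.6
```

```bash
python3 - <<'E'
from h import *
s=readout.sense();print(s['t'],s['tcp_pos'],s['finger_gap'])
a=snap('scene'); P=cloud(a)*1000; p=wp(P); z=P[...,2]
m=(p[...,0]>-100)&(p[...,0]<20)&(p[...,1]<-57)&(p[...,1]>-150)&(z>7)&(z<60)
n,l,st,ce=cv2.connectedComponentsWithStats(m.astype(np.uint8))
for i in range(1,n):
    if st[i,4]>8: print(st[i,4],ce[i].round(),np.median(p[l==i],0).round(),np.percentile(z[l==i],[10,50,90]).round(1),a['img'][l==i].mean(0).round())
go(470.3,-340.5,165,26.5)
E
```

```text
8.5167 [ 0.49052048 -0.03575791  0.18407856] 0.22446843685189644
56 [270. 249.] [-47. -91.] [10.  15.9 18.2] [41. 34. 27.]
58 [261. 258.] [ -27. -120.] [ 9.5 14.3 17.2] [147. 144. 129.]
62 [270. 257.] [-22. -95.] [10.4 14.1 16.6] [146. 142. 127.]
[  0.   -0.  -36.3  33.4 303.8  17.6]
```

Request:
move_arm([
  [0, 0, -5, 3, 25, 0, 1],
  [0, 0, -12, 7, 65, 0, 1],
  [0, 0, -19, 11, 105, 0, 1],
  [0, 0, -26, 15, 145, 0, 1],
  [0, 0, -33, 20, 185, 0, 1],
  [0, 0, -36, 25, 225, 5, 1],
  [0, 0, -36, 30, 262, 10, 1],
  [0, 0, -36, 33, 290, 17, 1],
  [0, 0, -36, 33, 304, 17, 1],
  [0, 0, -36, 33, 304, 17, 1],
  [0, 0, -36, 33, 304, 17, 1],
])

```text
t: 9.48
tcp_pos: [0.4687, -0.3404, 0.1632]
tool_rot: [0.974, 0.225, -0.001, -0.002]
force: [-0.3, -0.5, -2.4]
finger_gap: 0.218
gripper_force: 59.6
```

Request:
move_arm([
  [0, 0, 0, 0, 0, 35, 1],
  [0, 0, 0, 0, 0, 75, 1],
  [0, 0, 0, 0, 0, 105, 1],
  [0, 0, 0, 0, 0, 120, 1],
  [0, 0, 0, 0, 0, 120, 1],
  [0, 0, 0, 0, 0, 120, 1],
  [0, 0, 0, 0, 0, 120, 1],
])

```text
t: 10.07
tcp_pos: [0.4707, -0.3404, 0.0462]
tool_rot: [0.974, 0.227, 0.0, 0.0]
force: [0.3, 0.2, -1.3]
finger_gap: 0.22
gripper_force: 59.5
```

```bash
python3 - <<'E'
from h import *
s=readout.sense();print(s['t'],s['tcp_pos'],s['force'])
E
```

```text
10.0667 [ 0.470724   -0.34043847  0.0462006 ] [ 0.29633305  0.20581542 -1.2539895 ]
```

Request:
move_arm([
  [0, 0, 0, 0, 0, 5, 1],
  [0, 0, 0, 0, 0, 9, 1],
  [0, 0, 0, 0, 0, 11, 1],
  [0, 0, 0, 0, 0, 11, 1],
  [0, 0, 0, 0, 0, 11, 1],
])

```text
t: 10.48
tcp_pos: [0.4704, -0.3416, 0.0355]
tool_rot: [0.974, 0.226, 0.001, 0.001]
force: [-1.4, -0.4, 4.7]
finger_gap: 0.222
gripper_force: 60.4
```

Request:
move_arm([
  [0, 0, 0, 0, 0, 0, 0],
  [0, 0, 0, 0, 0, 0, 0],
  [0, 0, 0, 0, 0, 0, 0],
  [0, 0, 0, 0, 0, 0, 0],
  [0, 0, 0, 0, 0, 0, 0],
  [0, 0, 0, 0, 0, 0, 0],
  [0, 0, 0, 0, 0, -20, 0],
  [0, 0, 0, 0, 0, -55, 0],
  [0, 0, 0, 0, 0, -95, 0],
  [0, 0, 0, 0, 0, -135, 0],
  [0, 0, 0, 0, 0, -175, 0],
  [0, 0, 0, 0, 0, -175, 0],
])

```text
t: 11.48
tcp_pos: [0.4734, -0.3446, 0.2175]
tool_rot: [0.974, 0.226, 0.004, 0.007]
force: [0.7, -0.9, 0.8]
finger_gap: 1.005
gripper_force: 0.0
```

```bash
python3 - <<'E'
from h import *
s=readout.sense();print(s['t'],s['tcp_pos'],s['finger_gap'])
a=snap('scene'); P=cloud(a)*1000; z=P[...,2];x,y=P[...,0],P[...,1]
m=(x>380)&(x<600)&(y<-250)&(y>-420)&(z>20)&(z<60)
n,l,st,ce=cv2.connectedComponentsWithStats(m.astype(np.uint8))
for i in range(1,n):
    if st[i,4]>100: print(st[i,4],cv2.minAreaRect(P[l==i][:,:2].astype(np.float32)),np.percentile(z[l==i],[10,50,90]).round(1))
# mark & stop, all views: dark pixels along the strip
b=snap('top')
for n,s_ in(('scene',a),('top',b)):
    P=plane(s_,np.stack(np.meshgrid(np.arange(560),np.arange(420)),-1).reshape(-1,2),.016).reshape(420,560,3)*1000; p=wp(P)
    g=s_['img'].mean(2); m=(p[...,0]>55)&(p[...,0]<90)&(p[...,1]>85)&(p[...,1]<175)
    for yy in range(90,172,4):
        k=m&(abs(p[...,1]-yy)<2)&(abs(p[...,0]-71)<9); print(n,yy,g[k].mean().round(),end=' | ')
    print()
    k=m&(g<(125 if n=='top' else 95))&(abs(p[...,0]-71)<10); print(k.sum(),p[k].mean(0),p[k].min(0),p[k].max(0))
T,q=go(*pw(-11,218),215,80.1)
E
```

```text
11.4833 [ 0.4734172  -0.34463838  0.2175317 ] 1.0045371127194758
722 ((480.0500793457031, -338.6791076660156), (193.1997528076172, 29.34893798828125), 25.83757972717285) [30.9 34.5 36.9]
scene 90 159.0 | scene 94 153.0 | scene 98 143.0 | scene 102 113.0 | scene 106 100.0 | scene 110 77.0 | scene 114 64.0 | scene 118 72.0 | scene 122 117.0 | scene 126 152.0 | scene 130 159.0 | scene 134 155.0 | scene 138 157.0 | scene 142 152.0 | scene 146 157.0 | scene 150 155.0 | scene 154 157.0 | scene 158 153.0 | scene 162 155.0 | scene 166 157.0 | scene 170 152.0 | 
34 [ 71.69623219 114.21480747] [ 61.36401358 107.70770555] [ 80.51059808 120.11311109]
top 90 227.0 | top 94 212.0 | top 98 181.0 | top 102 144.0 | top 106 132.0 | top 110 98.0 | top 114 96.0 | top 118 145.0 | top 122 200.0 | top 126 236.0 | top 130 228.0 | top 134 223.0 | top 138 229.0 | top 142 230.0 | top 146 226.0 | top 150 222.0 | top 154 225.0 | top 158 237.0 | top 162 218.0 | top 166 225.0 | top 170 219.0 | 
22 [ 73.55076979 110.86276437] [63.1705388  98.25249602] [ 80.59581177 117.34799801]
[ 3.000e-01  1.000e-01 -5.400e+01  3.956e+02 -4.398e+02 -5.000e+00]
```

```bash
python3 - <<'E'
from h import *
go(*pw(10,45),260,80.1)
E
```

```text
[ 3.000e-01  1.000e-01 -5.400e+01  3.109e+02 -2.874e+02 -4.940e+01]
```

Request:
move_arm([
  [0, 0, -7, 28, -26, -20, 0],
  [0, 0, -14, 56, -52, -50, 0],
  [0, 0, -21, 84, -78, -50, 0],
  [0, 0, -28, 112, -104, -50, 0],
  [0, 0, -35, 140, -130, -50, 0],
  [0, 0, -42, 168, -156, -50, 0],
  [0, 0, -49, 198, -183, -50, 0],
  [0, 0, -54, 228, -210, -50, 0],
  [0, 0, -54, 256, -237, -50, 0],
  [0, 0, -54, 284, -262, -50, 0],
  [0, 0, -54, 302, -279, -50, 0],
  [0, 0, -54, 311, -287, -50, 0],
])

```text
t: 12.58
tcp_pos: [0.6223, 0.057, 0.2567]
tool_rot: [0.764, 0.645, -0.001, -0.002]
force: [-0.5, -0.7, -0.3]
finger_gap: 1.002
gripper_force: 0.0
```

Request:
move_arm([
  [0, 0, 0, 0, 0, 0, 0],
  [0, 0, 0, 0, 0, 0, 0],
  [0, 0, 0, 0, 0, 0, 0],
  [0, 0, 0, 0, 0, 0, 0],
])

```text
t: 12.92
tcp_pos: [0.6222, 0.0515, 0.2589]
tool_rot: [0.766, 0.643, -0.001, -0.0]
force: [-0.5, -0.0, 0.6]
finger_gap: 0.998
gripper_force: 0.0
```

```bash
python3 - <<'E'
from h import *
s=readout.sense();print(s['t'],s['tcp_pos'],s['qd'].round(3))
a=snap('wrist','w2.png')
print(proj(a,[[*(pw(71,110)/1000),.016],[*(pw(-18,215)/1000),.068]]))
E
```

```text
12.9167 [0.62224372 0.05151389 0.25889371] [-0.003 -0.006 -0.003  0.004  0.     0.003]
[[337.84746461 124.67871921]
 [249.45561107   2.19002628]]
```

View pics/w2.png

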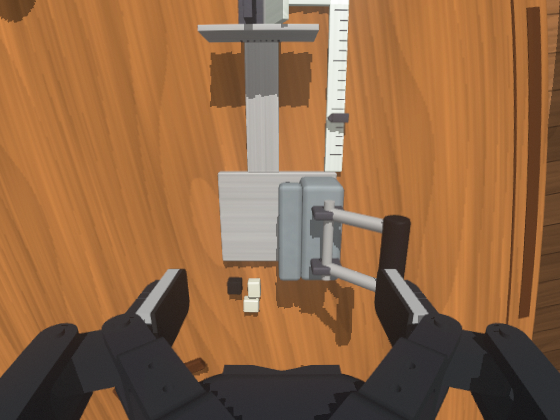

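Wrist view: the mark saddle is at (340,118) on the strip, the stop plate is at row ~30 (cols 200-318), the bed is clear, and the stubs are on the desk at (235,285), (254,288) and (251,306).

```bash
python3 - <<'E'
from h import *
a=load('wrist'); img=a['img'].astype(int); P=cloud(a)*1000; p=wp(P); z=P[...,2]
def rep(name,m,pts):
    if m.sum()<10: print(name,m.sum());return
    q=pts[m].astype(np.float32); r=cv2.minAreaRect(q); print(name,m.sum(),np.round(r[0],1),np.round(r[1],1),round(r[2],1),'pc min/max',np.percentile(q,1,0).round(1),np.percentile(q,99,0).round(1))
# mark: dark pixels near, top plane z=.016
g=np.stack(np.meshgrid(np.arange(560),np.arange(420)),-1).reshape(-1,2)
p16=wp(plane(a,g,.016).reshape(420,560,3)*1000)
gray=img.mean(2); sat=img.max(2)-img.min(2)
roi=np.zeros((420,560),bool); roi[105:132,320:356]=1
m=roi&(sat<40)&(gray<140); ys,xs=np.where(m); print('px',xs.min(),xs.max(),ys.min(),ys.max())
rep('mark',m,p16); print('markz',np.median(z[m]),np.percentile(z[m],[20,80]))
rep('mark depth',m&(z>12),p)
rep('bed',(z>11)&(z<18)&(sat<40)&(p[...,0]<8)&(p[...,1]<60),p)
rep('railz',(z<14)&(z>7)&(sat<40)&(abs(p[...,0]+10)<26)&(p[...,1]>70)&(p[...,1]<180),p)
rep('plate top',(z>55)&(z<62)&(sat<50)&(p[...,1]>170),p)
rep('strip',(z>3)&(z<10)&(gray>170)&(sat<40)&(p[...,0]>50)&(p[...,1]>60),p)
rep('head',(z>66)&(z<76)&(p[...,1]<70),p)
E
```

```text
px 325 348 113 131
mark 231 [ 69.4 112.8] [24.7 19.1] 0.3 pc min/max [ 57.1 104.3] [ 81.6 122. ]
markz 16.307468928375535 [ 6.97671943 17.54518765]
mark depth 149 [ 70.9 117.6] [21.4  7.4] 0.4 pc min/max [ 60.7 113.9] [ 81.4 121.3]
bed 5757 [-28.1 -32.6] [184.4  71.6] 89.9 pc min/max [ -62.6 -118.9] [ 5.3 57.2]
railz 3427 [-12.2 125.2] [109.3  36. ] 89.9 pc min/max [-29.4  71.9] [  5.8 178.8]
plate top 1032 [-11.9 206.9] [108.9  27. ] 0.3 pc min/max [-64.7 193.8] [ 41.6 218.5]
strip 2637 [ 69.3 148.5] [ 28.6 177.4] 3.1 pc min/max [56.6 61.7] [ 78.6 236.1]
head 4559 [38.6  3.5] [ 65.2 102.1] 0.1 pc min/max [  7.  -45.8] [69.7 53.6]
```

```bash
python3 - <<'E'
from h import *
a=load('wrist'); img=a['img'].astype(int); P=cloud(a)*1000; p=wp(P)
for c in (333,340,346):
    print(c,[(r,img[r,c].mean().round().astype(int),round(P[r,c,2]),round(p[r,c,1])) for r in range(108,130)])
for c in (215,300):
    print(c,[(r,img[r,c].mean().round().astype(int),round(P[r,c,2]),round(p[r,c,1])) for r in range(20,46)])
for r in (122,118,115): print(r,[(c,img[r,c].mean().round().astype(int)) for c in range(318,356)])
E
```

```text
333 [(108, np.int64(189), 7, 128), (109, np.int64(178), 7, 127), (110, np.int64(235), 7, 126), (111, np.int64(235), 8, 125), (112, np.int64(216), 9, 123), (113, np.int64(136), 9, 122), (114, np.int64(89), 18, 121), (115, np.int64(88), 17, 120), (116, np.int64(88), 17, 119), (117, np.int64(88), 18, 118), (118, np.int64(89), 17, 117), (119, np.int64(88), 17, 116), (120, np.int64(87), 17, 115), (121, np.int64(85), 17, 114), (122, np.int64(109), 8, 113), (123, np.int64(140), 8, 112), (124, np.int64(148), 7, 111), (125, np.int64(148), 6, 109), (126, np.int64(146), 6, 108), (127, np.int64(147), 8, 107), (128, np.int64(146), 7, 106), (129, np.int64(147), 7, 105)]
340 [(108, np.int64(187), 7, 128), (109, np.int64(165), 7, 127), (110, np.int64(229), 7, 126), (111, np.int64(229), 8, 125), (112, np.int64(216), 8, 124), (113, np.int64(144), 7, 122), (114, np.int64(94), 17, 121), (115, np.int64(93), 17, 120), (116, np.int64(92), 18, 119), (117, np.int64(92), 16, 118), (118, np.int64(90), 17, 117), (119, np.int64(91), 15, 116), (120, np.int64(88), 16, 115), (121, np.int64(87), 17, 114), (122, np.i
[... 312 characters left out ...]
), 1, 126), (111, np.int64(124), 2, 125), (112, np.int64(121), 0, 124), (113, np.int64(106), 1, 123), (114, np.int64(95), 17, 121), (115, np.int64(93), 17, 120), (116, np.int64(91), 17, 119), (117, np.int64(92), 18, 118), (118, np.int64(92), 19, 117), (119, np.int64(89), 17, 116), (120, np.int64(88), 16, 115), (121, np.int64(87), 17, 114), (122, np.int64(97), 0, 113), (123, np.int64(114), 2, 112), (124, np.int64(122), 1, 111), (125, np.int64(122), 0, 109), (126, np.int64(121), 2, 108), (127, np.int64(123), 1, 107), (128, np.int64(120), 0, 106), (129, np.int64(123), 2, 105)]Traceback (most recent call last):
  File "<stdin>", line 6, in <module>
ValueError: cannot convert float NaN to integer
```

```bash
python3 - <<'E'
from h import *
a=load('wrist'); img=a['img'].astype(int)
for c in (210,225,300,310):
    rr=np.arange(18,46); y=wp(plane(a,np.c_[np.full(28,c),rr],.058)*1000)[:,1]
    print(c,[(int(r),int(img[r,c].mean()),float(round(v,1))) for r,v in zip(rr,y)])
print(-R.from_rotvec(np.ravel(a['rvec'])).as_matrix().T@np.ravel(a['tvec']), wp(plane(a,[[340,113.2],[340,122]],.016)*1000))
for n in('top','scene'):
    s=load(n); print(n,proj(s,[[*(pw(-10+o,y)/1000),zz] for o,y,zz in((54,195,.058),(-54,195,.058),(81,117,.016))]).round(1).tolist())
E
```

```text
210 [(18, 129, 205.5), (19, 129, 204.7), (20, 127, 203.8), (21, 128, 203.0), (22, 128, 202.1), (23, 129, 201.3), (24, 160, 200.4), (25, 193, 199.6), (26, 190, 198.7), (27, 190, 197.9), (28, 187, 197.0), (29, 186, 196.2), (30, 139, 195.3), (31, 92, 194.5), (32, 88, 193.6), (33, 87, 192.8), (34, 88, 191.9), (35, 88, 191.1), (36, 88, 190.2), (37, 89, 189.4), (38, 87, 188.5), (39, 88, 187.7), (40, 90, 186.8), (41, 89, 185.9), (42, 112, 185.1), (43, 125, 184.2), (44, 126, 183.4), (45, 125, 182.5)]
225 [(18, 114, 205.2), (19, 116, 204.4), (20, 115, 203.6), (21, 117, 202.7), (22, 117, 201.9), (23, 128, 201.0), (24, 173, 200.2), (25, 194, 199.3), (26, 191, 198.5), (27, 191, 197.6), (28, 188, 196.8), (29, 188, 195.9), (30, 115, 195.1), (31, 87, 194.2), (32, 87, 193.4), (33, 88, 192.5), (34, 88, 191.7), (35, 89, 190.8), (36, 88, 190.0), (37, 88, 189.1), (38, 86, 188.3), (39, 87, 187.4), (40, 88, 186.6), (41, 89, 185.7), (42, 110, 184.9), (43, 115, 184.0), (44, 116, 183.1), (45, 115, 182.3)]
300 [(18, 124, 204.8), (19, 125, 204.0), (20, 126, 203.1), (21, 125, 202.3), (22, 127, 201.5), (23, 145,
[... 395 characters left out ...]
310 [(18, 127, 204.9), (19, 127, 204.0), (20, 128, 203.2), (21, 127, 202.3), (22, 128, 201.5), (23, 145, 200.7), (24, 195, 199.8), (25, 195, 199.0), (26, 193, 198.1), (27, 191, 197.3), (28, 189, 196.4), (29, 169, 195.6), (30, 108, 194.8), (31, 91, 193.9), (32, 93, 193.1), (33, 92, 192.2), (34, 92, 191.4), (35, 92, 190.5), (36, 92, 189.7), (37, 91, 188.8), (38, 92, 188.0), (39, 92, 187.1), (40, 94, 186.2), (41, 101, 185.4), (42, 119, 184.5), (43, 124, 183.7), (44, 124, 182.8), (45, 124, 182.0)]
[0.6354885  0.12439063 0.37768938] [[ 72.82424773 122.12202626]
 [ 73.23062103 112.85811069]]
top [[206.3, 151.9], [198.6, 186.4], [234.6, 151.4]]
scene [[390.3, 244.2], [373.9, 210.2], [362.4, 269.0]]
```

```bash
python3 - <<'E'
from h import *
T,q=go(*pw(-12,222),130,80.1)
E
```

```text
[-0.000e+00  0.000e+00 -1.000e-01  1.787e+02 -2.190e+01  1.291e+02]
```

Request:
move_arm([
  [0, 0, 0, 30, -4, 10, 0],
  [0, 0, 0, 60, -8, 30, 0],
  [0, 0, 0, 90, -12, 55, 0],
  [0, 0, 0, 120, -16, 80, 0],
  [0, 0, 0, 150, -20, 105, 0],
  [0, 0, 0, 170, -22, 125, 0],
  [0, 0, 0, 179, -22, 129, 0],
  [0, 0, 0, 179, -22, 129, 0],
  [0, 0, 0, 179, -22, 129, 0],
  [0, 0, 0, 179, -22, 129, 0],
  [0, 0, 0, 179, -22, 129, 0],
])

```text
t: 13.88
tcp_pos: [0.6332, 0.2318, 0.1323]
tool_rot: [0.766, 0.643, 0.001, 0.001]
force: [-0.1, -0.8, 0.1]
finger_gap: 0.998
gripper_force: 0.0
```

```bash
python3 - <<'E'
from h import *
s=readout.sense();print(s['t'],s['tcp_pos'],wp(s['tcp_pos']*1000),s['qd'].round(3))
a=snap('wrist','w3.png'); go(*pw(-12,222),54,80.1)
E
```

```text
13.8833 [0.63319063 0.23184181 0.13231042] [-10.77680096 222.80670338] [ 0.003  0.001  0.004  0.002 -0.001  0.001]
[ 0.2 -0.  -0.1 -1.  -1.2 78.1]
```

View pics/w3.png

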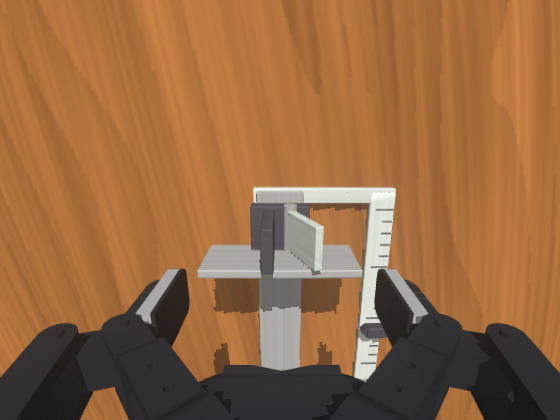

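```bash
python3 - <<'E'
from h import *
a=load('wrist'); P=cloud(a)*1000
print(wp(plane(a,[[267,213],[267,269],[262,242],[274,242]],.068)*1000), P[242,267], P[262,320],wp(P[262,320]),wp(plane(a,[[230,246],[230,275]],.058)*1000))
print(wp(plane(a,[[365,330]],.016)*1000))
E
```

```text
[[-18.81677005 242.3939499 ]
 [-19.31610661 205.7637756 ]
 [-22.11355855 223.9484178 ]
 [-14.79385967 223.94261555]] [625.30854516 234.67826187  68.75334646] [655.53053576 212.97915374  62.83638936] [ 14.47348864 208.0658077 ] [[-43.49497623 217.19576446]
 [-44.52653275 196.34478293]]
[[ 62.58188125 120.71199196]]
```

Wrist view: the post is at (267,240), the open lever at (305,240), and the pads stand on both sides, clear of them and behind the plate. Descend.

Request:
move_arm([
  [0, 0, 0, 0, -1, 15, 0],
  [0, 0, 0, 0, -1, 35, 0],
  [0, 0, 0, 0, -1, 55, 0],
  [0, 0, 0, 0, -1, 70, 0],
  [0, 0, 0, 0, -1, 78, 0],
  [0, 0, 0, 0, -1, 78, 0],
  [0, 0, 0, 0, -1, 78, 0],
  [0, 0, 0, 0, -1, 78, 0],
])

```text
t: 14.6
tcp_pos: [0.632, 0.2336, 0.0537]
tool_rot: [0.765, 0.643, 0.001, 0.001]
force: [0.7, 0.0, -0.5]
finger_gap: 0.998
gripper_force: 0.0
```

Request:
move_arm([
  [0, 0, 0, -4, 0, 0, 0],
  [0, 0, 0, -8, 0, 0, 0],
  [0, 0, 0, -13, 0, 0, 0],
  [0, 0, 0, -18, 0, 0, 0],
  [0, 0, 0, -23, 0, 0, 0],
  [0, 0, 0, -28, 0, 0, 0],
  [0, 0, 0, -28, 0, 0, 0],
  [0, 0, 0, -28, 0, 0, 0],
  [0, 0, 0, -28, 0, 0, 0],
])

```text
t: 15.35
tcp_pos: [0.6264, 0.2063, 0.0529]
tool_rot: [0.765, 0.643, 0.001, 0.0]
force: [-0.9, 3.4, 2.2]
finger_gap: 0.994
gripper_force: 1.5
```

```bash
python3 - <<'E'
from h import *
s=readout.sense();print(s['t'],s['tcp_pos'],wp(s['tcp_pos']*1000),s['force'])
for n in('top','scene'):
    a=snap(n); P=cloud(a)*1000;p=wp(P);z=P[...,2]
    m=(z>50)&(z<62)&(p[...,1]>90)&(p[...,1]<260)&(((p[...,0]>25)&(p[...,0]<60))|((p[...,0]<-40)&(p[...,0]>-66)))&(np.ptp(a['img'].astype(int),axis=2)<40)
    print(n,m.sum(),np.percentile(p[m],[5,50,95],axis=0).round(1).tolist() if m.sum() else '')
E
```

```text
15.35 [0.62644083 0.20626165 0.05285314] [-13.02811345 196.44696964] [-0.89235629  3.3891753   2.21565098]
top 8 [[29.6, 176.9], [38.1, 177.7], [42.3, 179.5]]
scene 94 [[-61.2, 177.6], [-41.6, 182.6], [44.5, 201.7]]
```

Request:
move_arm([
  [0, 0, 0, -5, 0, 0, 0],
  [0, 0, 0, -12, 0, 0, 0],
  [0, 0, 0, -19, 0, 0, 0],
  [0, 0, 0, -26, 0, 0, 0],
  [0, 0, 0, -33, 0, 0, 0],
  [0, 0, 0, -40, 0, 0, 0],
  [0, 0, 0, -47, 0, 0, 0],
  [0, 0, 0, -54, 0, 0, 0],
  [0, 0, 0, -60, 0, 0, 0],
  [0, 0, 0, -65, 0, 0, 0],
  [0, 0, 0, -65, 0, 0, 0],
  [0, 0, 0, -65, 0, 0, 0],
])

```text
t: 16.45
tcp_pos: [0.615, 0.1421, 0.0525]
tool_rot: [0.765, 0.644, 0.0, 0.0]
force: [-0.2, 3.3, 2.5]
finger_gap: 1.001
gripper_force: 1.9
```

```bash
python3 - <<'E'
from h import *
s=readout.sense();print(s['t'],s['tcp_pos'],wp(s['tcp_pos']*1000),s['force'],s['gripper_force'])
a=snap('scene');b=snap('top')
f=lambda s,x,y:cv2.resize(s['img'][y:y+90,x:x+60],(400,600),interpolation=cv2.INTER_CUBIC)
cv2.imwrite('pics/f.png',np.hstack([f(a,330,215),f(b,210,130)])[...,::-1])
E
```

```text
16.45 [0.61503402 0.14209868 0.05246916] [-13.23358674 131.27826644] [-0.17653144  3.33507631  2.50568323] 1.8567151576280594
```

View pics/f.png

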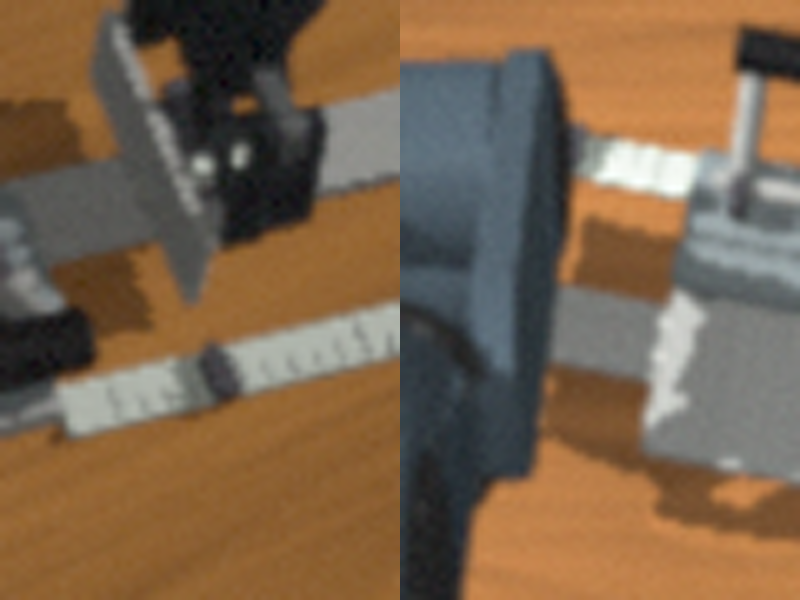

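Scene half: the plate's near end is at px ~ (360,257) and the mark is at px ~ (363,271), so they are nearly level. The top view is hidden by the arm, so I'll measure in the scene cloud.

```bash
python3 - <<'E'
from h import *
a=load('scene'); img=a['img'].astype(int); P=cloud(a)*1000;p=wp(P);z=P[...,2]; sat=np.ptp(img,axis=2)
def q(n,m): print(n,m.sum(),[np.round(np.percentile(p[m][:,i],[5,25,50,75,95]),1).tolist() for i in (0,1)],np.median(z[m]))
for lo,hi in((16,24),(24,36),(36,50)):
    q('plate inner %d'%lo,(z>lo)&(z<hi)&(sat<40)&(p[...,1]>95)&(p[...,1]<128)&(abs(p[...,0]+10)<56))
q('mark',(z>13)&(z<22)&(sat<40)&(p[...,0]>58)&(p[...,0]<84)&(p[...,1]>90)&(p[...,1]<150))
g=img.mean(2)
ys,xs=np.where((g<75)&(np.abs(np.arange(420)[:,None]-271)<7)&(np.abs(np.arange(560)[None]-363)<8)); print(list(zip(xs,ys)))
print(wp(plane(a,[[358.8,260.3]],.012)*1000),wp(plane(a,[[362.3,251.7]],.058)*1000),wp(plane(a,[[363.3,270]],.016)*1000))
# strip ticks/ends & base edge in scene for bias
q('base',(z>12)&(z<17)&(p[...,0]<5)&(p[...,0]>-60)&(p[...,1]<80))
E
```

```text
plate inner 16 30 [[-51.5, -15.2, 2.2, 25.2, 42.8], [112.2, 112.6, 113.1, 113.6, 115.1]] 20.323293140439958
plate inner 24 61 [[-52.3, -28.8, -5.8, 25.1, 43.3], [112.3, 112.8, 113.1, 113.5, 116.3]] 30.072043533305283
plate inner 36 79 [[-56.0, -34.4, -8.7, 18.4, 42.8], [111.9, 112.6, 113.1, 113.8, 126.6]] 43.016542744516386
mark 29 [[66.6, 69.9, 73.7, 79.6, 83.1], [110.7, 111.8, 114.8, 117.5, 119.8]] 17.002748070375052
[(np.int64(361), np.int64(267)), (np.int64(360), np.int64(268)), (np.int64(361), np.int64(268)), (np.int64(362), np.int64(268)), (np.int64(360), np.int64(269)), (np.int64(361), np.int64(269)), (np.int64(362), np.int64(269)), (np.int64(363), np.int64(269)), (np.int64(360), np.int64(270)), (np.int64(361), np.int64(270)), (np.int64(362), np.int64(270)), (np.int64(363), np.int64(270)), (np.int64(361), np.int64(271)), (np.int64(362), np.int64(271)), (np.int64(363), np.int64(271)), (np.int64(361), np.int64(272)), (np.int64(362), np.int64(272)), (np.int64(363), np.int64(272)), (np.int64(364), np.int64(272)), (np.int64(361), np.int64(273)), (np.int64(362), np.int64(273)), (np.int64(363), np.int64(273)), (np.int64(364), np.int64(273)), (np.int64(365), np.int64(273)), (np.int64(362), np.int64(274)), (np.int64(363), np.int64(274)), (np.int64(364), np.int64(274)), (np.int64(365), np.int64(274)), (np.int64(362), np.int64(275)), (np.int64(363), np.int64(275)), (np.int64(364), np.int64(275))]
[[ 43.27294454 118.52868354]] [[ 45.68621188 119.73245998]] [[ 74.14152498 118.07087232]]
base 573 [[-57.6, -48.2, -35.9, -26.5, -9.0], [-122.5, -52.2, -19.8, 19.0, 50.9]] 14.896576626020842
```

Request:
move_arm([
  [0, 0, 0, -1, 1, 0, 0],
  [0, 0, 0, -1, 1, 0, 0],
  [0, 0, 0, -1, 1, 0, 0],
  [0, 0, 0, -1, 1, 0, 0],
  [0, 0, 0, -1, 1, 0, 0],
  [0, 0, 0, -1, 1, 0, 0],
  [0, 0, 0, -1, 1, 0, 0],
], squeeze=40)

```text
t: 17.13
tcp_pos: [0.615, 0.1415, 0.0522]
tool_rot: [0.765, 0.644, -0.0, -0.001]
force: [-0.7, 4.5, 3.8]
finger_gap: 1.002
gripper_force: 2.4
```

Request:
move_arm([
  [0, 0, 0, 0, 0, 0, 0.2],
  [0, 0, 0, 0, 0, 0, 0.3],
  [0, 0, 0, 0, 0, 0, 0.4],
  [0, 0, 0, 0, 0, 0, 0.5],
  [0, 0, 0, 0, 0, 0, 0.6],
  [0, 0, 0, 0, 0, 0, 0.7],
  [0, 0, 0, 0, 0, 0, 0.8],
  [0, 0, 0, 0, 0, 0, 1],
  [0, 0, 0, 0, 0, 0, 1],
  [0, 0, 0, 0, 0, 0, 1],
  [0, 0, 0, 0, 0, 0, 1],
  [0, 0, 0, 0, 0, 0, 1],
], squeeze=40)

```text
t: 18.13
tcp_pos: [0.615, 0.1419, 0.0551]
tool_rot: [0.765, 0.644, 0.0, -0.0]
force: [-7.3, 5.1, 18.9]
finger_gap: 0.247
gripper_force: 40.2
```

```bash
python3 - <<'E'
from h import *
s=readout.sense();print(s['t'],s['tcp_pos'],wp(s['tcp_pos']*1000),s['force'],s['gripper_force'],s['finger_gap']*85)
a=snap('scene'); img=a['img'].astype(int); P=cloud(a)*1000;p=wp(P);z=P[...,2]; sat=np.ptp(img,axis=2)
def q(n,m): print(n,m.sum(),[np.round(np.percentile(p[m][:,i],[5,25,50,75,95]),1).tolist() for i in (0,1)],np.median(z[m]))
for lo,hi in((16,24),(24,36),(36,50)):
    q('plate inner %d'%lo,(z>lo)&(z<hi)&(sat<40)&(p[...,1]>95)&(p[...,1]<128)&(abs(p[...,0]+10)<56))
q('mark',(z>13)&(z<22)&(sat<40)&(p[...,0]>58)&(p[...,0]<84)&(p[...,1]>90)&(p[...,1]<150))
x,y=P[...,0],P[...,1]; m=(x>380)&(x<600)&(y<-250)&(y>-420)&(z>20)&(z<60); print('brush',m.sum(),np.median(z[m]))
f=lambda s,x,y:cv2.resize(s['img'][y:y+90,x:x+120],(800,600),interpolation=cv2.INTER_CUBIC)
cv2.imwrite('pics/g.png',f(a,300,200)[...,::-1])
E
```

```text
18.1333 [0.61500154 0.14190399 0.05513754] [-13.23211321 131.08088581] [-7.26673629  5.1395546  18.94918344] 40.248160511255264 20.99662098426839
plate inner 16 37 [[-57.7, -32.1, -0.6, 19.7, 43.7], [112.2, 112.8, 113.1, 113.7, 114.4]] 20.999454060670608
plate inner 24 53 [[-49.5, -28.3, -4.2, 27.1, 43.7], [111.9, 112.3, 112.8, 113.1, 114.0]] 31.29077045875728
plate inner 36 84 [[-56.5, -30.1, -2.8, 19.2, 43.2], [112.0, 112.6, 113.1, 113.7, 123.9]] 43.4427336357362
mark 31 [[66.4, 70.0, 74.4, 79.2, 83.0], [110.5, 112.5, 115.1, 117.8, 119.8]] 16.734451291338992
brush 721 34.41741140003596
```

View pics/g.png

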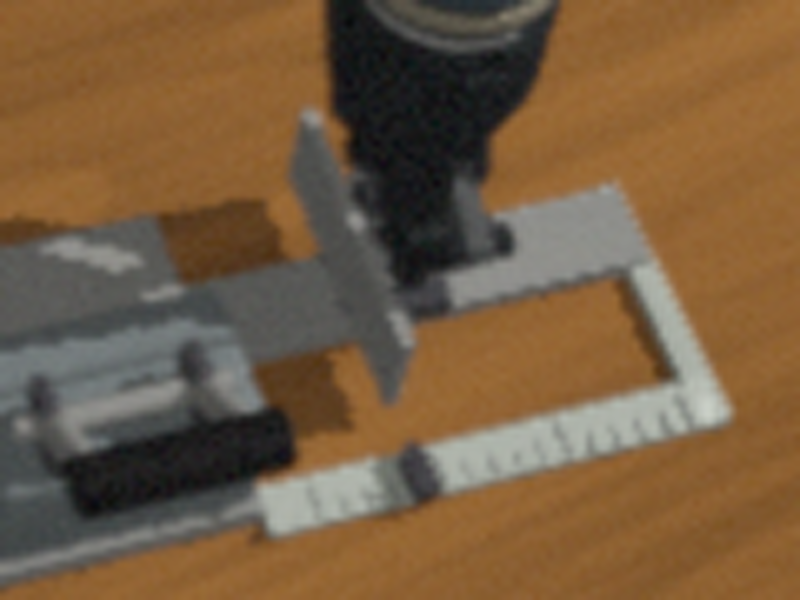

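The guide is pinched at the mark with a gap of about 21 mm, which is post plus closed blade. The plate in the picture (near end ~ (390,400)) lines up with the mark (415,470). I'll relieve the vertical preload slightly and let it settle.

Request:
move_arm([
  [0, 0, 0, 0, 0, -1, 1],
  [0, 0, 0, 0, 0, -2, 1],
  [0, 0, 0, -0.5, 0, -2, 1],
  [0, 0, 0, -0.5, 0, -2, 1],
  [0, 0, 0, -0.5, 0, -2, 1],
  [0, 0, 0, -0.5, 0, -2, 1],
], squeeze=40)

```text
t: 18.68
tcp_pos: [0.6149, 0.1414, 0.0552]
tool_rot: [0.765, 0.644, -0.0, -0.001]
force: [-3.5, 6.6, 8.6]
finger_gap: 0.244
gripper_force: 41.8
```

```bash
python3 - <<'E'
from h import *
s=readout.sense();print(s['t'],wp(s['tcp_pos']*1000),s['tcp_pos'][2],s['force'],s['gripper_force'],s['finger_gap']*85)
a=snap('scene'); P=cloud(a)*1000;p=wp(P);z=P[...,2]; sat=np.ptp(a['img'].astype(int),axis=2)
m=(z>16)&(z<50)&(sat<40)&(p[...,1]>95)&(p[...,1]<120)&(abs(p[...,0]+10)<56); c=np.median(p[m][:,1]); print(c)
if 110.5<c<114.5 and s['gripper_force']>20 and s['finger_gap']*85<23: print(order.sign_off())
E
```

```text
18.6833 [-13.28262923 130.57294581] 0.05518334193443288 [-3.49569936  6.62963194  8.59376052] 41.82676546275616 20.710294489257844
112.47922795151844
the job is handed in; nothing more can be done
None
```

The job is handed in at about 18.7 s of the 64 s limit: the stubs are swept onto the desk, the brush is set down, and the guide is held pinched with the lever closed, its stop plate measured within about 1 mm of the mark; the judge's verdict was not shown.

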